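# Blow off and close a wax mould

## Task

Blow the lower mould half clean by squeezing the trigger of the mounted air gun fully home and letting it spring back. Then put the loose upper half on, the right way round: slide it over the locating pin until it drops on, and press it down against the sprung pad until the two halves close. Finish while still holding it pressed closed with the gripper - do not let go - and leave the jar, the dish and the steel doming block alone.

Things in the scene. Friction and masses are not known exactly. Their poses are not given: they have to be found in the camera images.
- mould: Fixed dark steel lower mould half, block 110 (x) x 90 (y) x 26 mm high; origin at the centre of its underside, on the bench, z up. An aluminium ejector pad 50 x 60 mm, centred 13 mm to -x of the block's middle, stands 6 mm proud of its top. A short locating pin stands near the +x end. The closed cover lies centred on it, x axes alike, underside 26 mm up.
- pin (a point): Tip of the fixed locating pin, on its axis: 35 mm to +x of the block's middle, 12 mm above the block's top (38 mm above the bench), so 6 mm above the raised pad. Pin 10 mm in diameter, last 2 mm tapered to 7 mm.
- ejector (a joint): Travel of the sprung ejector pad in m: 0 = raised, grows as it is pressed; 0.006 = flush with the block's top, the halves meet there. About 8 N to start it moving, 14 N at 6 mm (the cover's own weight does not move it).
- cover: Loose upper mould half, 0.25 to 0.45 kg, right way up on the bench: aluminium plate 104 (x) x 84 (y) x 16 mm; origin at the centre of its flat underside, z up. On top a wooden grip bar 56 (x) x 22 (y) x 30 mm high, centred 4 mm to +x, and a small brass funnel (22 mm wide, 9 high) 40 mm to -x. The blind bore for the pin is underneath, unseen, at the end away from the funnel.
- bore (a point): Centre of the mouth of the blind bore in the cover's underside, 35 mm to +x of the cover's middle: 12 mm in diameter, 13 mm deep, with a 2 mm chamfer at the mouth.
- bar (a point): Grip point on the cover's bar, on its centre line, 38 mm above the underside; pinch across the bar's 22 mm (cover's y).
- gun: Fixed grey air gun lying on its side in a steel stand (130 x 44 mm foot), nozzle (its -y) towards the mould. Origin at the centre of the handle's width, on the bench, z up. Handle along x: x -80 to +20, y -14 to +14, 40 to 64 mm above the bench. Barrel, 28 mm thick, along y at x = +30 mm, top 68 mm up; thin nozzle to y = -102 mm.
- squeeze (a point): Where trigger and handle are pinched together along the gun's y: x -25, y -5 mm from the gun's origin, 52 mm above the bench. Across the two it is 50 mm at rest (handle's back 19 mm to +y of this point, trigger's face 31 mm to -y) and 38 mm fully squeezed, then centred on this point.
- trigger (a joint): Angle of the steel trigger, rad: 0 = released, 0.30 = fully squeezed; a spring returns it, about 7 N at the squeeze point squeezes it fully. It is a flat bar 60 x 8 x 18 mm high along the handle's -y side, hinged on an upright axis at gun x +15, y -24 mm, standing out from the handle.
- jar: Bystander: small glass jar with a steel cap, 52 mm in diameter, 55 mm high; origin at the centre of its underside.
- dish: Bystander: white ceramic dish, 84 mm in diameter, 30 mm high; origin at the centre of its underside.
- dapping: Bystander: steel doming block, a 45 mm cube with round hollows in its top; origin at the centre of its underside.
Not all that is in view belongs to the job. Leave any blue look-alike of the mould alone.

How it is judged:
By the outcome, as a careful person would: the job done as asked, in the order asked, and still so for the second after the job is handed in, while the arm keeps its last pose, push and grip.
It also fails if it takes over 51 s, if anything falls off the work surface, if the arm or the gripper's body presses on something with over 40 N, if the wrist force passes 120 N, or if a joint passes its speed limit or range.

## Robot

A 7-joint arm with a two-finger parallel gripper is mounted at the origin on the work surface. World frame = base frame: x ahead of the robot, y to its left, z up, the work surface at z = 0. Lengths are in m, angles in rad, forces in N, time in s.
With the tool pointing down it reaches from about 0.4 to 0.9 m from the base axis. Payload 5.6 kg.
Tool frame: the origin (TCP) lies midway between the tips of the shut fingers; the grasp point (between the pads) lies 19 mm behind it (grip_depth is the distance from the TCP to the grasp point, in m); z points along the fingers, y is the direction in which the jaws open and shut (so a half turn about z gives the same grasp; the last joint's range is limited). The gripper opens to 92 mm and grips with 3 to 60 N. Pads are 20 mm wide; open, the fingers measure 128 mm over their backs; the gripper's body (75 mm by 189 mm) begins 69 mm behind the grasp point.
Start: joints at [1.253, 0.468, -0.012, 1.603, 0.006, 1.071, -0.056], TCP at [0.176, -0.626, 0.215] pointing down, gripper open.
Joint ranges: [-2.53, 2.53], [-0.31, 2.02], [-1.57, 1.55], [0.28, 2.44], [-1.29, 4.43], [0.15, 1.84], [-2.92, 2.92]. Speed limits (rad/s): [2.57, 2.57, 3.14, 3.14, 3.14, 3.14, 3.14].

## Interface

Orientations are given as a rotation vector (axis times angle).
In Python, from station import get_state, read_camera, hand_in, spot_in, outline_of, grip_depth gives the robot as it stands. The module is installed in compiled form; this text tells all that it offers.
- The arm moves only by the tool jog_arm, never from a script. Its argument "rows" is a list of rows, each an object with "hand": the finger opening in m, from 0 to 0.0919; "xyz": the shift along the world's x, y, z in m, a list of three; "rotation": the turn, a rotation vector about the world's x, y, z in degrees, a list of three. In form: [{"hand": hand, "xyz": [dx, dy, dz], "rotation": [ax, ay, az]}, ...]. A call has 1 to 20 rows; each row is the pose to reach, as a shift and turn from the pose commanded when the call began; what a row does not reach only later rows make up. A row lasts 1/12 s, in which the tool goes at most 41.7 mm and 7.16 degrees, less where a joint would pass 70% of its speed; a pose out of reach is approached as far as the arm can. A call with a gripper value outside its range is refused whole. The fingers move at their own pace and stop on an object; "newtons" is the grip in N (left out, the last holds). Time passes only in rows, so rows that repeat a pose let the fingers close. It gives the time, the measured TCP pose, the force and the opening at its end, in the units of the state.
- get_state(): the state, without advancing time (a new reading comes with each control period).
- read_camera(name): name is "scene" or "side" or "wrist"; returns a dict with "color" (480x640x3 uint8, red, green, blue), "K" (3x3 intrinsics, pixels), "dist_coeffs" ([k1, k2, p1, p2, k3] as OpenCV has them; the pictures are not rectified), "R" (3x3) and "t" (3): a world point X has camera coordinates R X + t. Camera axes: x right, y down, z forward; pixel columns grow to the right and rows downward; lengths in m; the calibration is good to about 2 mm. A picture is of the moment at which its call begins. There is no depth.
- hand_in(): hands the job in, once; it reports no verdict.
Trained networks look in a picture, given as the dict that the camera call returned (one of the last four; its "shot" number tells which), for a name from the list of things; names that differ only in an ending like _2 or _b are one class to them, and where a whole thing is asked for, a point or a joint stands for the part that bears it (a point fixed in the world has none). Each returns a list of dicts, best first, with "conf" (0 to 1); they miss things now and then, are a little off and sometimes report something else, mostly with a low value. They report only what shows in the picture. A call takes as long as a camera call. They do not tell look-alikes from the thing itself.
- spot_in(picture, query): "point" ([x, y, z] in m, in world coordinates, good to about 4 mm: the middle of the surface that is visible of it).
- outline_of(picture, query): "pixels" (480x640 bool, what is visible of it).
The state is a dict: "clock": time; "q": joint angles; "joint_vel": joint speeds; "joint_torque": joint torques, N m; "tcp_pos": TCP position; "eef_rot": TCP orientation; "force": force on the tool from outside, world axes, zero at the start; "moment": the same for the moment, N m; "opening": finger opening in m.
Only numpy, scipy, OpenCV 4.12 (cv2) and the standard library are available. Lean on these libraries where they do the work, as an engineer would, in place of code of your own. Each camera call takes 0.05 s, during which the arm holds its last target.

## Working session

There is one attempt and no reset: what is moved stays moved. The work goes in short steps, Python scripts to look and compute and a tool call to move; the robot and the scene stay as the last step left them, time stands still between calls to the robot, and variables do not carry over. Pictures are saved under pics/ and viewed, and the job is handed in when it is done.

Besides the shell and the picture viewer there is one more tool, called after ">>>" as name(argument=value, ...) on one line, values as JSON. jog_arm: Moves the arm, as the interface text tells. Its arguments: {"type":"object","properties":{"rows":{"type":"array"},"newtons":{"type":"number"}},"required":["rows"]}

```bash
mkdir -p pics
cat > h.py <<'E'
import numpy as np, cv2
from station import *
def save(n,img): cv2.imwrite('pics/'+n+'.png',cv2.cvtColor(img,cv2.COLOR_RGB2BGR))
E
python3 - <<'E'
from h import *
s=get_state(); print({k:np.round(v,3) for k,v in s.items()}, grip_depth)
for n in ['scene','side','wrist']:
    p=read_camera(n); save(n+'0',p['color']); print(n,p['shot'],np.round(p['K'],1).tolist(),np.round(-p['R'].T@p['t'],3))
    for q in ['mould','cover','bar','gun','trigger','jar','dish','dapping','pin']:
        try: print(q,[(np.round(d['point'],3).tolist(),round(d['conf'],2)) for d in spot_in(p,q)])
        except Exception as e: print(q,e)
print(get_state()['clock'])
E
```

```text
{'clock': np.float64(0.0), 'q': array([ 1.253,  0.468, -0.012,  1.604,  0.006,  1.071, -0.056]), 'joint_vel': array([ 0.   , -0.   , -0.   ,  0.001, -0.   , -0.001,  0.003]), 'joint_torque': array([ 1.0000e-03, -5.2058e+01, -1.3000e-02, -2.4375e+01, -5.7000e-02,
        1.7000e-02,  0.0000e+00]), 'tcp_pos': array([ 0.176, -0.625,  0.214]), 'eef_rot': array([-3.11e+00, -4.30e-01,  1.00e-03]), 'force': array([-0.049, -0.117,  0.802]), 'moment': array([-0.08 , -0.036, -0.033]), 'opening': np.float64(0.092)} 0.0187
scene 1 [[492.2, 0.0, 322.4], [0.0, 492.2, 229.2], [0.0, 0.0, 1.0]] [0.916 0.475 0.878]
mould [([0.361, 0.161, 0.031], 0.93), ([0.387, -0.101, 0.02], 0.92), ([0.727, 0.2, 0.031], 0.86), ([0.523, 0.058, 0.02], 0.56)]
cover [([0.569, -0.243, 0.013], 0.63)]
bar [([0.57, -0.245, 0.019], 0.79)]
gun [([0.531, 0.267, 0.043], 0.86), ([0.782, 0.073, 0.042], 0.21)]
trigger [([0.523, 0.225, 0.059], 0.56)]
jar [([0.73, -0.029, 0.055], 0.77)]
dish [([0.732, -0.29, 0.018], 0.76), ([0.523, 0.059, 0.022], 0.72)]
dapping [([0.784, 0.069, 0.044], 0.94)]
pin [([0.384, -0.1, 0.026], 0.93), ([0.36
[... 165 characters left out ...]
4 0.815]
mould [([0.351, 0.168, 0.027], 0.67), ([0.713, 0.21, 0.025], 0.66), ([0.512, 0.065, 0.026], 0.61), ([0.376, -0.092, 0.028], 0.59)]
cover [([0.56, -0.241, 0.023], 0.71)]
bar [([0.555, -0.24, 0.019], 0.92)]
gun [([0.513, 0.265, 0.043], 0.73)]
trigger [([0.521, 0.228, 0.06], 0.68)]
jar [([0.723, -0.026, 0.045], 0.93)]
dish [([0.739, -0.289, 0.018], 0.62)]
dapping [([0.773, 0.075, 0.044], 0.57)]
pin [([0.379, -0.093, 0.03], 0.79), ([0.71, 0.208, 0.027], 0.76), ([0.35, 0.173, 0.027], 0.68), ([0.509, 0.07, 0.026], 0.65)]
wrist 3 [[344.4, 0.0, 327.6], [0.0, 344.4, 240.7], [0.0, 0.0, 1.0]] [ 0.244 -0.608  0.386]
mould []
cover []
bar []
gun []
trigger []
jar []
dish []
dapping []
pin []
1.5
```

View pics/scene0.png

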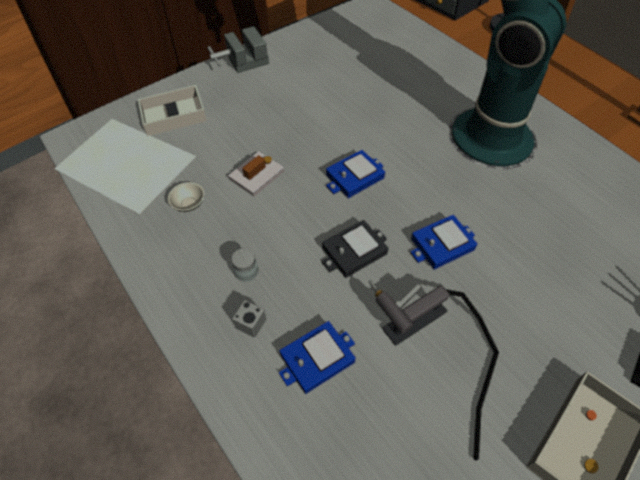

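View pics/side0.png

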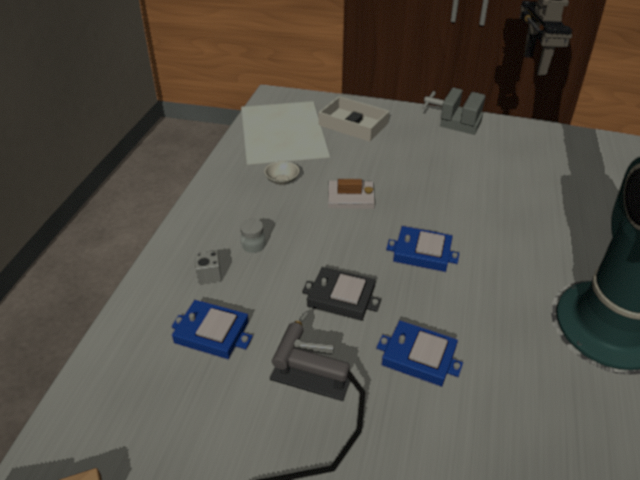

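>>> jog_arm(rows=[{"hand": 0.0919, "xyz": [0.32, 0.385, 0.1], "rotation": [0, 0, -15.7]}, {"hand": 0.0919, "xyz": [0.32, 0.385, 0.1], "rotation": [0, 0, -15.7]}, {"hand": 0.0919, "xyz": [0.32, 0.385, 0.1], "rotation": [0, 0, -15.7]}, {"hand": 0.0919, "xyz": [0.32, 0.385, 0.1], "rotation": [0, 0, -15.7]}, {"hand": 0.0919, "xyz": [0.32, 0.385, 0.1], "rotation": [0, 0, -15.7]}, {"hand": 0.0919, "xyz": [0.32, 0.385, 0.1], "rotation": [0, 0, -15.7]}, {"hand": 0.0919, "xyz": [0.32, 0.385, 0.1], "rotation": [0, 0, -15.7]}, {"hand": 0.0919, "xyz": [0.32, 0.385, 0.1], "rotation": [0, 0, -15.7]}, {"hand": 0.0919, "xyz": [0.32, 0.385, 0.1], "rotation": [0, 0, -15.7]}, {"hand": 0.0919, "xyz": [0.32, 0.385, 0.1], "rotation": [0, 0, -15.7]}, {"hand": 0.0919, "xyz": [0.32, 0.385, 0.1], "rotation": [0, 0, -15.7]}, {"hand": 0.0919, "xyz": [0.32, 0.385, 0.1], "rotation": [0, 0, -15.7]}, {"hand": 0.0919, "xyz": [0.32, 0.385, 0.1], "rotation": [0, 0, -15.7]}, {"hand": 0.0919, "xyz": [0.32, 0.385, 0.1], "rotation": [0, 0, -15.7]}, {"hand": 0.0919, "xyz": [0.32, 0.385, 0.1], "rotation": [0, 0, -15.7]}, {"hand": 0.0919, "xyz": [0.32, 0.385, 0.1], "rotation": [0, 0, -15.7]}])

```text
clock: 2.83
tcp_pos: [0.495, -0.2424, 0.3142]
eef_rot: [3.141, -0.003, -0.002]
force: [0.4, 0.7, 0.1]
opening: 0.092
```

Run:
```python
from h import *
s=get_state(); print(s['clock'],s['tcp_pos'],s['eef_rot'])
p=read_camera('wrist'); save('w1',p['color']); np.savez('w1',**{k:p[k] for k in['color','K','dist_coeffs','R','t']})
print(-p['R'].T@p['t'],np.round(p['R'],3),p['dist_coeffs'])
for q in ['cover','bar']: print(q,[(np.round(d['point'],3).tolist(),round(d['conf'],2)) for d in spot_in(p,q)])
```

```text
2.8333 [ 0.49501113 -0.24243136  0.31415102] [ 3.14098540e+00 -3.17251892e-03 -2.08272573e-03]
[ 0.56537943 -0.24343399  0.48516181] [[-0.002 -1.     0.   ]
 [-0.968  0.002  0.252]
 [-0.252  0.    -0.968]] [0.00734117 0.         0.         0.         0.        ]
cover [([0.564, -0.257, 0.016], 0.63)]
bar [([0.565, -0.258, 0.02], 0.61)]
```

View pics/w1.png

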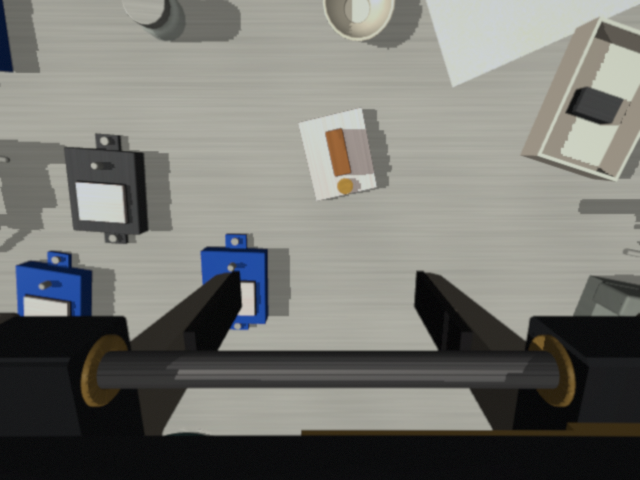

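>>> jog_arm(rows=[{"hand": 0.0919, "xyz": [-0.045, 0.4, -0.06], "rotation": [0, 0, 0]}, {"hand": 0.0919, "xyz": [-0.045, 0.4, -0.06], "rotation": [0, 0, 0]}, {"hand": 0.0919, "xyz": [-0.045, 0.4, -0.06], "rotation": [0, 0, 0]}, {"hand": 0.0919, "xyz": [-0.045, 0.4, -0.06], "rotation": [0, 0, 0]}, {"hand": 0.0919, "xyz": [-0.045, 0.4, -0.06], "rotation": [0, 0, 0]}, {"hand": 0.0919, "xyz": [-0.045, 0.4, -0.06], "rotation": [0, 0, 0]}, {"hand": 0.0919, "xyz": [-0.045, 0.4, -0.06], "rotation": [0, 0, 0]}, {"hand": 0.0919, "xyz": [-0.045, 0.4, -0.06], "rotation": [0, 0, 0]}, {"hand": 0.0919, "xyz": [-0.045, 0.4, -0.06], "rotation": [0, 0, 0]}, {"hand": 0.0919, "xyz": [-0.045, 0.4, -0.06], "rotation": [0, 0, 0]}, {"hand": 0.0919, "xyz": [-0.045, 0.4, -0.06], "rotation": [0, 0, 0]}, {"hand": 0.0919, "xyz": [-0.045, 0.4, -0.06], "rotation": [0, 0, 0]}, {"hand": 0.0919, "xyz": [-0.045, 0.4, -0.06], "rotation": [0, 0, 0]}])

```text
clock: 4.07
tcp_pos: [0.4517, 0.1578, 0.2545]
eef_rot: [3.141, -0.002, -0.0]
force: [0.4, 0.4, -0.3]
opening: 0.0918
```

Run:
```python
from h import *
s=get_state(); print(s['clock'],s['tcp_pos'],s['eef_rot'])
p=read_camera('wrist'); save('w2',p['color']); np.savez('w2',**{k:p[k] for k in['color','K','dist_coeffs','R','t']})
print(-p['R'].T@p['t'])
for q in ['mould','pin','gun','trigger','squeeze']: print(q,[(np.round(d['point'],3).tolist(),round(d['conf'],2)) for d in spot_in(p,q)])
```

```text
4.0667 [0.45171338 0.15779062 0.25445059] [ 3.14076842e+00 -2.02783250e-03 -3.55889022e-04]
[0.52189347 0.1569186  0.42557322]
mould [([0.387, -0.104, 0.028], 0.96), ([0.358, 0.157, 0.025], 0.93), ([0.664, 0.198, 0.013], 0.87), ([0.52, 0.06, 0.027], 0.59)]
pin [([0.386, -0.105, 0.024], 0.92), ([0.667, 0.197, 0.01], 0.64), ([0.519, 0.058, 0.028], 0.59)]
gun [([0.531, 0.254, 0.062], 0.57)]
trigger [([0.526, 0.222, 0.06], 0.77)]
squeeze [([0.526, 0.25, 0.057], 0.83)]
```

View pics/w2.png

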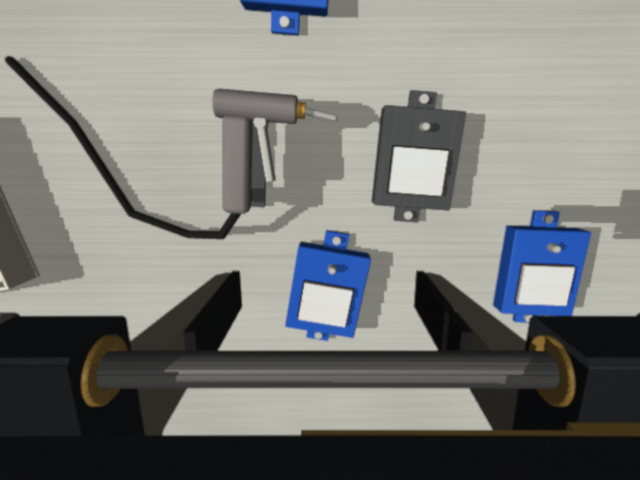

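Run:
```python
from h import *
a=np.load('w2.npz')['color'];b=np.load('w1.npz')['color']
def z(n,im,x0,y0,w,h,s): 
    c=cv2.resize(im[y0:y0+h,x0:x0+w],None,fx=s,fy=s,interpolation=cv2.INTER_CUBIC)
    for i in range(0,w,10): cv2.putText(c,str(x0+i),(i*s,8),0,.3,(255,0,0)); c[::4,i*s]=(255,0,0)
    for i in range(0,h,10): cv2.putText(c,str(y0+i),(0,i*s+4),0,.3,(255,0,0)); c[i*s,::4]=(255,0,0)
    save(n,c)
z('zm',a,365,80,120,150,5 if 0 else 4)
z('zg',a,200,80,150,140,5 if 0 else 4)
z('zc',b,290,100,100,110,5)
```

```text
(no output)
```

View pics/zm.png

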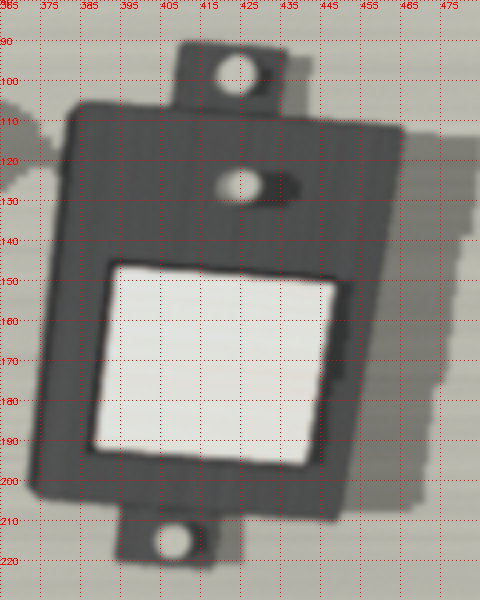

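View pics/zg.png

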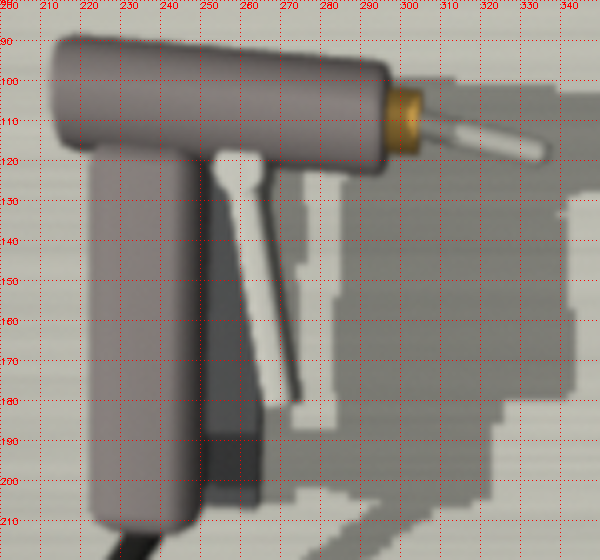

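View pics/zc.png

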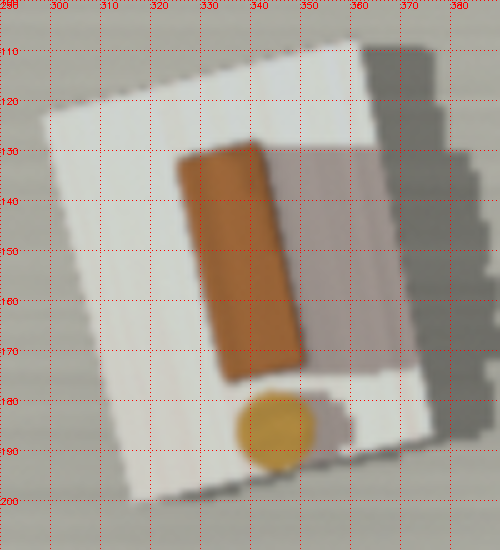

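```bash
cat >> h.py <<'E'
from scipy.optimize import least_squares
def proj(c,X):
    return cv2.projectPoints(np.float64(X),cv2.Rodrigues(c['R'])[0],np.float64(c['t']),c['K'],np.float64(c['dist_coeffs']))[0][:,0]
def T(p,L,z=None):
    L=np.array(L,float)*1e-3; c,s=np.cos(p[2]),np.sin(p[2])
    return np.c_[p[0]+c*L[:,0]-s*L[:,1],p[1]+s*L[:,0]+c*L[:,1],L[:,2]]
def fit(c,L,px,p0):
    px=np.array(px); r=least_squares(lambda p:(proj(c,T(p,L))-px).ravel(),p0,loss='soft_l1',x_scale=[.01,.01,.1])
    print(np.round(r.x,4),'yawdeg',np.degrees(r.x[2]).round(2),'res',np.round(proj(c,T(r.x,L))-px,1).tolist()); return r.x
E
python3 - <<'E'
from h import *
w2=dict(np.load('w2.npz'));w1=dict(np.load('w1.npz'))
L=[[12,30,32],[12,-30,32],[-38,-30,32],[-38,30,32],[35,0,38]]
fit(w2,L,[[393.5,146.3],[449,150.5],[442,196],[388.5,192.5],[425.5,126.3]],[.52,.06,0])
L=[[30,-102,54],[15,-24,61],[-80,0,58],[-30,0,64],[-60,0,64]]
fit(w2,L,[[336,118],[259,122],[235,213],[236.5,160],[236,190]],[.52,.26,0])
# cover: plate top z16 corners, bar top z46, funnel
L=[[52,42,16],[52,-42,16],[-52,-42,16],[-52,42,16],[32,11,46],[32,-11,46],[-24,-11,46],[-24,11,46],[-40,0,25]]
fit(w1,L,[[299,122.5],[361.5,108],[376.5,187],[316,200],[325,131.5],[342,128.5],[350.5,172.5],[335,176.5],[344.5,186]],[.565,-.25,.2])
E
```

```text
[ 0.5128  0.0542 -0.0681] yawdeg -3.9 res [[0.6, 0.5], [-0.8, -0.0], [-0.6, -0.3], [0.6, -0.3], [0.1, 0.0]]
[ 0.5382  0.249  -0.097 ] yawdeg -5.56 res [[3.4, -3.4], [1.7, -0.3], [-0.1, -0.8], [-1.8, 5.2], [-2.1, 4.4]]
[ 0.5597 -0.2577  0.214 ] yawdeg 12.26 res [[-1.0, -0.3], [0.5, -0.7], [0.0, 0.4], [-0.0, 0.7], [-0.3, -0.1], [0.4, -1.2], [1.0, 0.7], [-0.7, 0.5], [0.1, 0.0]]
```

Run:
```python
from h import *
w2=dict(np.load('w2.npz'))
# gun: (local, px, mask)
D=[([30,-102,54],[335,118.5],[1,1]),([30,-60,54],[308,111.5],[0,1]),([15,-24,61],[259,122],[1,1]),([-80,0,56],[235,213],[0,1]),([-35,14,58],[221.7,160],[1,0]),([-65,14,58],[221.7,190],[1,0]),([-35,-14,58],[250,160],[1,0]),([-65,-14,58],[249.5,190],[1,0]),([44,0,54],[250,91],[0,1]),([16,-30,54],[285,122],[0,1]),([-25,-36,61],[0,0],[0,0])]
L=[d[0] for d in D];px=np.array([d[1] for d in D]);m=np.array([d[2] for d in D])
f=lambda p:((proj(w2,T(p,L))-px)*m).ravel()
r=least_squares(f,[.53,.25,0],loss='soft_l1',x_scale=[.01,.01,.1]); print(r.x,np.degrees(r.x[2]),f(r.x).reshape(-1,2).round(1).tolist())
p=r.x
im=w2['color'].copy(); im=cv2.resize(im,None,fx=4,fy=4,interpolation=cv2.INTER_CUBIC)
def poly(P,c):
    q=(proj(w2,T(p,P))*4+2).astype(int); cv2.polylines(im,[q],True,c,1)
poly([[-80,14,64],[20,14,64],[20,-14,64],[-80,-14,64]],(255,0,0))
poly([[-80,14,40],[20,14,40],[20,-14,40],[-80,-14,40]],(0,0,255))
a=.2;c,s=np.cos(a),np.sin(a)
for zz,cc in((61,(0,255,0)),(43,(0,255,255))): poly([[15-x*c+y*s*0-0, -24-x*s+y,zz] for x,y in((0,4),(60,4),(60,-4),(0,-4))],cc)
poly([[30,-102,54],[30,0,54]],(255,255,0))
poly([[-25,-5,52],[-25,-5,52.1]],(255,0,255))
save('zg2',im[80*4:220*4,200*4:350*4])
print('squeeze',T(p,[[-25,-5,52],[-25,-36,52],[-25,14,52]]))
```

```text
[ 0.53683927  0.25026227 -0.0853894 ] -4.89245219890072 [[3.0, -3.7], [-0.0, -0.4], [0.4, 0.9], [0.0, 0.3], [0.2, 0.0], [0.0, 0.0], [-1.2, 0.0], [-1.5, 0.0], [-0.0, -0.2], [-0.0, 1.0], [0.0, 0.0]]
squeeze [[0.51150393 0.24741263 0.052     ]
 [0.50886007 0.21652558 0.052     ]
 [0.51312435 0.26634341 0.052     ]]
```

View pics/zg2.png

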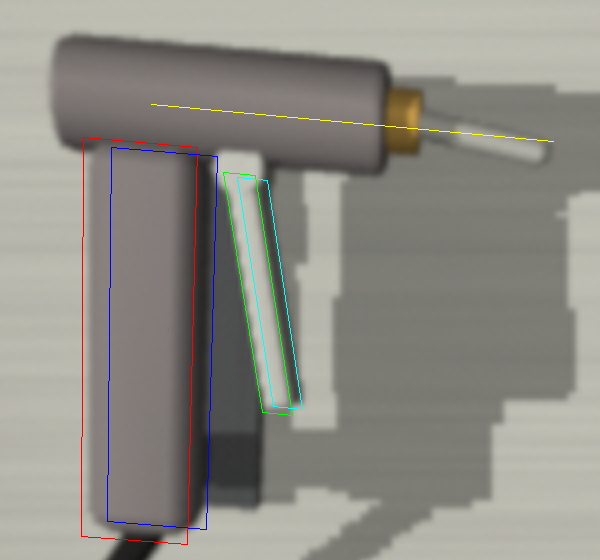

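>>> jog_arm(rows=[{"hand": 0.0919, "xyz": [0.06, 0.091, -0.13], "rotation": [0, 0, -4.9]}, {"hand": 0.0919, "xyz": [0.06, 0.091, -0.13], "rotation": [0, 0, -4.9]}, {"hand": 0.0919, "xyz": [0.06, 0.091, -0.13], "rotation": [0, 0, -4.9]}, {"hand": 0.0919, "xyz": [0.06, 0.091, -0.13], "rotation": [0, 0, -4.9]}, {"hand": 0.0919, "xyz": [0.06, 0.091, -0.13], "rotation": [0, 0, -4.9]}, {"hand": 0.0919, "xyz": [0.06, 0.091, -0.13], "rotation": [0, 0, -4.9]}, {"hand": 0.0919, "xyz": [0.06, 0.091, -0.13], "rotation": [0, 0, -4.9]}])

```text
clock: 4.95
tcp_pos: [0.5114, 0.2499, 0.1249]
eef_rot: [3.138, -0.134, -0.0]
force: [-0.1, -0.2, -0.4]
opening: 0.0922
```

Run:
```python
from h import *
s=get_state(); print(s['clock'],s['tcp_pos'],s['eef_rot'])
w=read_camera('wrist'); np.savez('w3',**{k:w[k] for k in['color','K','dist_coeffs','R','t']})
print(-w['R'].T@w['t'])
p=[.53684,.25026,-.0854]
im=w['color'].copy()
def poly(P,c):
    q=(proj(w,T(p,P))).astype(int); cv2.polylines(im,[q],True,c,1)
poly([[-80,14,64],[20,14,64],[20,-14,64],[-80,-14,64]],(255,0,0))
poly([[-80,14,40],[20,14,40],[20,-14,40],[-80,-14,40]],(0,0,255))
a=.2;c,s=np.cos(a),np.sin(a)
for zz,cc in((61,(0,255,0)),(43,(0,255,255))): poly([[15-x*c, -24-x*s+y,zz] for x,y in((0,4),(60,4),(60,-4),(0,-4))],cc)
save('w3',im)
```

```text
4.95 [0.51135936 0.24985995 0.12490876] [ 3.13836384e+00 -1.33668777e-01 -4.68017011e-04]
[0.58132073 0.2430373  0.29603611]
```

View pics/w3.png

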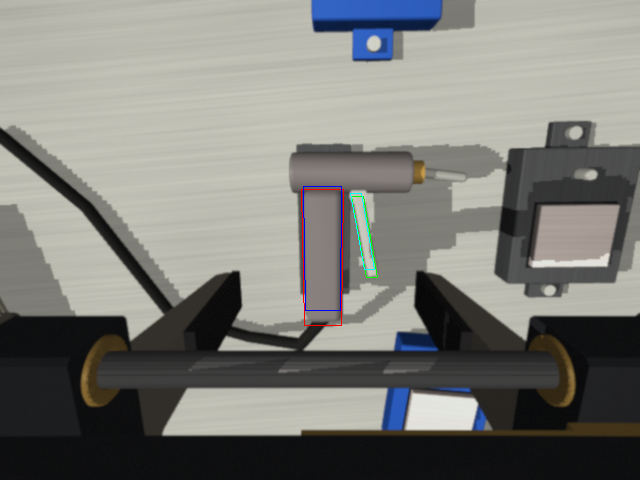

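>>> jog_arm(rows=[{"hand": 0.0919, "xyz": [0, -0.001, -0.03], "rotation": [0, 0, 0]}, {"hand": 0.0919, "xyz": [0, -0.001, -0.06], "rotation": [0, 0, 0]}, {"hand": 0.0919, "xyz": [0, -0.001, -0.08], "rotation": [0, 0, 0]}, {"hand": 0.0919, "xyz": [0, -0.001, -0.09], "rotation": [0, 0, 0]}, {"hand": 0.0919, "xyz": [0, -0.001, -0.09], "rotation": [0, 0, 0]}])

```text
clock: 5.42
tcp_pos: [0.5112, 0.248, 0.0348]
eef_rot: [3.138, -0.135, -0.0]
force: [-0.4, 0.0, 0.6]
opening: 0.0919
```

>>> jog_arm(rows=[{"hand": 0.03, "xyz": [0, 0, 0], "rotation": [0, 0, 0]}, {"hand": 0.03, "xyz": [0, 0, 0], "rotation": [0, 0, 0]}, {"hand": 0.03, "xyz": [0, 0, 0], "rotation": [0, 0, 0]}, {"hand": 0.03, "xyz": [0, 0, 0], "rotation": [0, 0, 0]}, {"hand": 0.03, "xyz": [0, 0, 0], "rotation": [0, 0, 0]}, {"hand": 0.03, "xyz": [0, 0, 0], "rotation": [0, 0, 0]}, {"hand": 0.03, "xyz": [0, 0, 0], "rotation": [0, 0, 0]}, {"hand": 0.03, "xyz": [0, 0, 0], "rotation": [0, 0, 0]}], newtons=25)

```text
clock: 6.08
tcp_pos: [0.5108, 0.2475, 0.0345]
eef_rot: [3.135, -0.134, -0.003]
force: [-3.8, -7.6, 6.8]
opening: 0.0409
```

Run:
```python
from h import *
s=get_state(); print(s['clock'],s['tcp_pos'],s['force'],s['moment'],s['opening'])
w=read_camera('wrist'); save('w4',w['color'])
```

```text
6.0833 [0.51078451 0.24753747 0.03447415] [-3.80833346 -7.61208804  6.84426904] [-1.84179175  0.57332582 -0.16647597] 0.04092531692714295
```

View pics/w4.png

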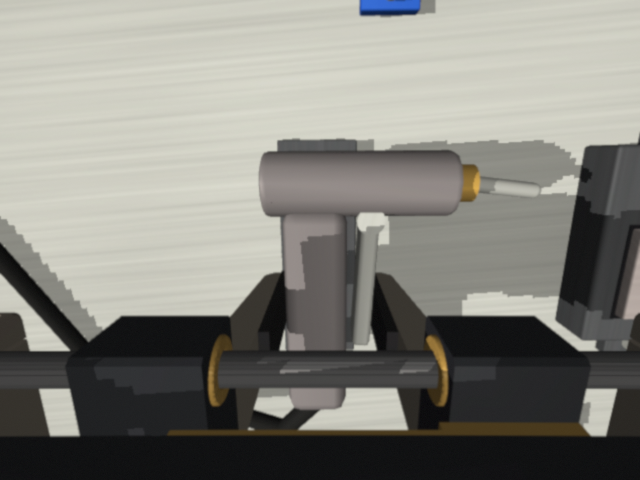

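>>> jog_arm(rows=[{"hand": 0.02, "xyz": [0, 0, 0], "rotation": [0, 0, 0]}, {"hand": 0.02, "xyz": [0, 0, 0], "rotation": [0, 0, 0]}, {"hand": 0.02, "xyz": [0, 0, 0], "rotation": [0, 0, 0]}, {"hand": 0.02, "xyz": [0, 0, 0], "rotation": [0, 0, 0]}], newtons=25)

```text
clock: 6.47
tcp_pos: [0.5108, 0.2481, 0.0344]
eef_rot: [3.136, -0.135, -0.002]
force: [-2.0, -4.5, 4.1]
opening: 0.0375
```

Run:
```python
from h import *
s=get_state(); print(s['clock'],s['tcp_pos'],s['force'],s['moment'],s['opening'])
w=read_camera('wrist'); save('w5',w['color'])
```

```text
6.4667 [0.5107906  0.24811391 0.03441751] [-1.98708765 -4.51351198  4.13546331] [-1.24923474  0.52589066 -0.21437975] 0.037491998657164585
```

View pics/w5.png

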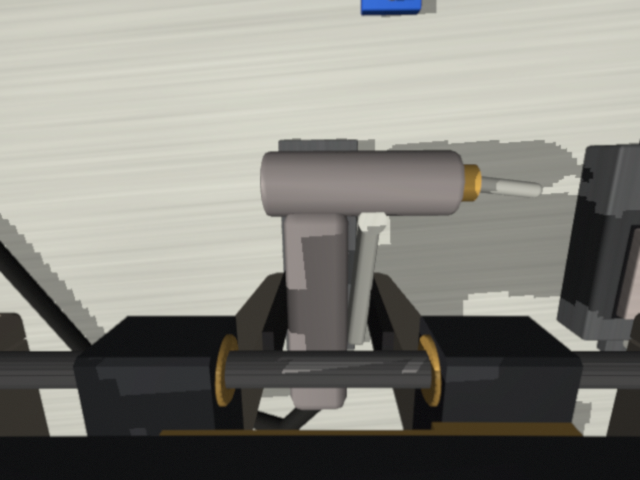

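>>> jog_arm(rows=[{"hand": 0.02, "xyz": [0, 0, 0], "rotation": [0, 0, 0]}, {"hand": 0.02, "xyz": [0, 0, 0], "rotation": [0, 0, 0]}, {"hand": 0.02, "xyz": [0, 0, 0], "rotation": [0, 0, 0]}, {"hand": 0.02, "xyz": [0, 0, 0], "rotation": [0, 0, 0]}], newtons=35)

```text
clock: 6.85
tcp_pos: [0.5108, 0.2483, 0.0344]
eef_rot: [3.137, -0.135, -0.002]
force: [-3.5, -4.7, 4.0]
opening: 0.0374
```

>>> jog_arm(rows=[{"hand": 0.0919, "xyz": [0, 0, 0], "rotation": [0, 0, 0]}, {"hand": 0.0919, "xyz": [0, 0, 0], "rotation": [0, 0, 0]}, {"hand": 0.0919, "xyz": [0, 0, 0], "rotation": [0, 0, 0]}, {"hand": 0.0919, "xyz": [0, 0, 0], "rotation": [0, 0, 0]}, {"hand": 0.0919, "xyz": [0, 0, 0], "rotation": [0, 0, 0]}, {"hand": 0.0919, "xyz": [0, 0, 0], "rotation": [0, 0, 0]}, {"hand": 0.0919, "xyz": [0, 0, 0], "rotation": [0, 0, 0]}, {"hand": 0.0919, "xyz": [0, 0, 0], "rotation": [0, 0, 0]}])

```text
clock: 7.52
tcp_pos: [0.511, 0.2504, 0.0346]
eef_rot: [-3.138, 0.132, 0.0]
force: [-0.8, -0.3, 0.4]
opening: 0.0885
```

Run:
```python
from h import *
w=read_camera('wrist'); save('w6',w['color'])
```

```text
(no output)
```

View pics/w6.png

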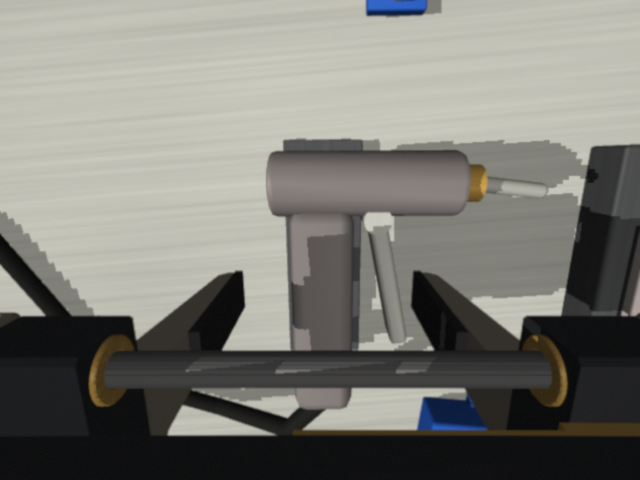

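>>> jog_arm(rows=[{"hand": 0.0919, "xyz": [0, 0, 0.04], "rotation": [0, 0, 0]}, {"hand": 0.0919, "xyz": [0, 0, 0.08], "rotation": [0, 0, 0]}, {"hand": 0.0919, "xyz": [0, 0, 0.12], "rotation": [0, 0, 0]}, {"hand": 0.0919, "xyz": [0.01, -0.03, 0.15], "rotation": [0, 0, 0]}, {"hand": 0.0919, "xyz": [0.052, -0.44, 0.15], "rotation": [0, 0, 17.2]}, {"hand": 0.0919, "xyz": [0.052, -0.44, 0.15], "rotation": [0, 0, 17.2]}, {"hand": 0.0919, "xyz": [0.052, -0.44, 0.15], "rotation": [0, 0, 17.2]}, {"hand": 0.0919, "xyz": [0.052, -0.44, 0.15], "rotation": [0, 0, 17.2]}, {"hand": 0.0919, "xyz": [0.052, -0.44, 0.15], "rotation": [0, 0, 17.2]}, {"hand": 0.0919, "xyz": [0.052, -0.44, 0.15], "rotation": [0, 0, 17.2]}, {"hand": 0.0919, "xyz": [0.052, -0.44, 0.15], "rotation": [0, 0, 17.2]}, {"hand": 0.0919, "xyz": [0.052, -0.44, 0.15], "rotation": [0, 0, 17.2]}, {"hand": 0.0919, "xyz": [0.052, -0.44, 0.15], "rotation": [0, 0, 17.2]}, {"hand": 0.0919, "xyz": [0.052, -0.44, 0.15], "rotation": [0, 0, 17.2]}, {"hand": 0.0919, "xyz": [0.052, -0.506, 0.085], "rotation": [0, 0, 17.2]}, {"hand": 0.0919, "xyz": [0.052, -0.506, 0.085], "rotation": [0, 0, 17.2]}, {"hand": 0.0919, "xyz": [0.052, -0.506, 0.085], "rotation": [0, 0, 17.2]}, {"hand": 0.0919, "xyz": [0.052, -0.506, 0.085], "rotation": [0, 0, 17.2]}, {"hand": 0.0919, "xyz": [0.052, -0.506, 0.085], "rotation": [0, 0, 17.2]}])

```text
clock: 9.15
tcp_pos: [0.5636, -0.2553, 0.1195]
eef_rot: [-3.122, -0.338, -0.0]
force: [-0.2, 0.8, 0.1]
opening: 0.0915
```

Run:
```python
from h import *
s=get_state(); print(s['clock'],s['tcp_pos'],s['eef_rot'],s['force'],s['q'])
w=read_camera('wrist'); np.savez('w7',**{k:w[k] for k in['color','K','dist_coeffs','R','t']})
p=[.5597,-.2577,.214]
im=w['color'].copy()
def poly(P,c):
    q=(proj(w,T(p,P))).astype(int); cv2.polylines(im,[q],True,c,1)
poly([[52,42,16],[52,-42,16],[-52,-42,16],[-52,42,16]],(255,0,0))
poly([[32,11,46],[32,-11,46],[-24,-11,46],[-24,11,46]],(0,0,255))
save('w7',im)
```

```text
9.15 [ 0.56361001 -0.25526375  0.11951133] [-3.12166513e+00 -3.38208542e-01 -7.44929558e-05] [-0.15180479  0.82341069  0.13503129] [ 0.66608489  0.56401269 -0.39716904  1.73687214  0.26627455  0.89490287
 -1.19868221]
```

View pics/w7.png

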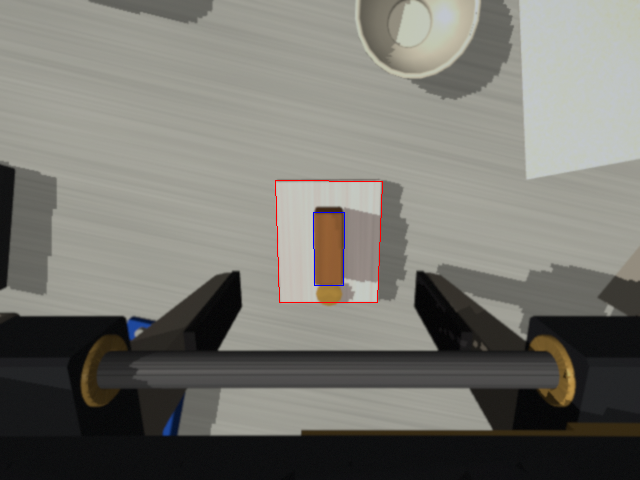

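>>> jog_arm(rows=[{"hand": 0.0919, "xyz": [0, -0.001, -0.035], "rotation": [0, 0, 0]}, {"hand": 0.0919, "xyz": [0, -0.001, -0.07], "rotation": [0, 0, 0]}, {"hand": 0.0919, "xyz": [0, -0.001, -0.09], "rotation": [0, 0, 0]}, {"hand": 0.0919, "xyz": [0, -0.001, -0.1], "rotation": [0, 0, 0]}, {"hand": 0.0919, "xyz": [0, -0.001, -0.1], "rotation": [0, 0, 0]}, {"hand": 0.01, "xyz": [0, -0.001, -0.1], "rotation": [0, 0, 0]}, {"hand": 0.01, "xyz": [0, -0.001, -0.1], "rotation": [0, 0, 0]}, {"hand": 0.01, "xyz": [0, -0.001, -0.1], "rotation": [0, 0, 0]}, {"hand": 0.01, "xyz": [0, -0.001, -0.1], "rotation": [0, 0, 0]}, {"hand": 0.01, "xyz": [0, -0.001, -0.1], "rotation": [0, 0, 0]}, {"hand": 0.01, "xyz": [0, -0.001, -0.1], "rotation": [0, 0, 0]}, {"hand": 0.01, "xyz": [0, -0.001, -0.1], "rotation": [0, 0, 0]}, {"hand": 0.01, "xyz": [0, -0.001, -0.1], "rotation": [0, 0, 0]}, {"hand": 0.01, "xyz": [0, -0.001, -0.1], "rotation": [0, 0, 0]}, {"hand": 0.01, "xyz": [0, -0.001, -0.1], "rotation": [0, 0, 0]}, {"hand": 0.01, "xyz": [0, -0.001, -0.1], "rotation": [0, 0, 0]}, {"hand": 0.01, "xyz": [0, -0.001, -0.1], "rotation": [0, 0, 0]}], newtons=50)

```text
clock: 10.62
tcp_pos: [0.5633, -0.2572, 0.0195]
eef_rot: [-3.123, -0.338, 0.0]
force: [0.2, 1.8, -0.5]
opening: 0.0214
```

>>> jog_arm(rows=[{"hand": 0.01, "xyz": [0, 0, 0.01], "rotation": [0, 0, 0]}, {"hand": 0.01, "xyz": [0, 0, 0.03], "rotation": [0, 0, 0]}, {"hand": 0.01, "xyz": [0, 0, 0.06], "rotation": [0, 0, 0]}, {"hand": 0.01, "xyz": [0, 0, 0.09], "rotation": [0, 0, 0]}, {"hand": 0.01, "xyz": [0, 0, 0.1], "rotation": [0, 0, 0]}, {"hand": 0.01, "xyz": [0, 0, 0.1], "rotation": [0, 0, 0]}])

```text
clock: 11.12
tcp_pos: [0.5652, -0.2585, 0.1227]
eef_rot: [3.12, 0.337, 0.008]
force: [1.4, -0.4, -2.8]
opening: 0.0216
```

Run:
```python
from h import *
s=get_state(); print(s['clock'],s['tcp_pos'],s['eef_rot'],s['force'],s['moment'])
w=read_camera('wrist'); np.savez('w8',**{k:w[k] for k in['color','K','dist_coeffs','R','t']})
save('w8',w['color'])
```

```text
11.1167 [ 0.5651719  -0.25852878  0.12273278] [3.12011989 0.33691463 0.00773257] [ 1.38095062 -0.42718415 -2.78619532] [-0.01229517 -0.06100589  0.0227323 ]
```

View pics/w8.png

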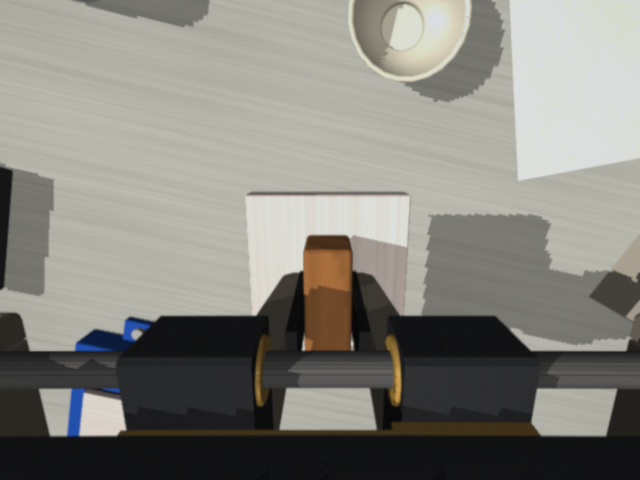

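Run:
```python
from h import *
w=dict(np.load('w8.npz'));a=w['color']
c=cv2.resize(a[180:350,235:420],None,fx=4,fy=4,interpolation=cv2.INTER_CUBIC)[:600]
for i in range(0,185,10): cv2.putText(c,str(235+i),(i*4,8),0,.3,(255,0,0))
for i in range(0,150,10): cv2.putText(c,str(180+i),(0,i*4+4),0,.3,(255,0,0)); c[i*4,::8]=(255,0,0)
for i in range(0,185,10): c[::8,i*4]=(255,0,0)
save('z8',c)
```

```text
(no output)
```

View pics/z8.png

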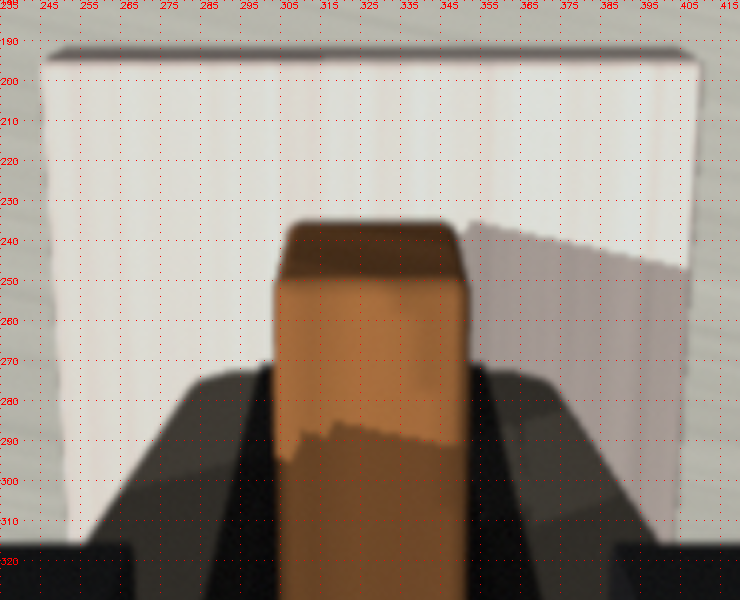

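Run:
```python
from h import *
from scipy.spatial.transform import Rotation as Ro
w=dict(np.load('w8.npz'))
s=get_state(); print(s['clock'],s['tcp_pos'],s['eef_rot'])
tcp=np.array([.56517,-.25853,.12273]); R=Ro.from_rotvec([3.12012,.33691466,.00773])
L=np.array([[52,42,16],[52,-42,16],[52,42,0],[52,-42,0],[36-4,11,46],[32,-11,46],[32,11,16],[32,-11,16]])*1e-3
px=np.array([[245.5,195],[409,195],[247,192.3],[408,192.3],[303.8,249.5],[351.5,249.5],[307.5,235],[349,235]])
def X(p): # cover frame in tool: x same, y flipped, z flipped
    Rt=R*Ro.from_euler('x',180,degrees=True)*Ro.from_euler('zyx',p[3:])
    return tcp+R.apply(p[:3])+Rt.apply(L)
f=lambda p:np.r_[(proj(w,X(p))-px).ravel(),p[3:]*20]
r=least_squares(f,[-.004,0,.0195,0,0,0],x_scale=[.01,.01,.01,.1,.1,.1])
print(r.x[:3],np.degrees(r.x[3:]),f(r.x)[:16].reshape(-1,2).round(1).tolist())
print('tool z axis',R.apply([0,0,1]),'x',R.apply([1,0,0]))
```

```text
11.1667 [ 0.56365987 -0.2580784   0.12039784] [3.12199134e+00 3.37079411e-01 2.40007342e-03]
[-0.00345443  0.00093334  0.01660272] [0.05055481 0.83219661 0.08764157] [[-1.9, 0.5], [2.6, 0.3], [3.5, 0.0], [-3.4, -0.2], [-1.6, 0.2], [1.9, 0.2], [-1.2, -0.5], [0.1, -0.6]]
tool z axis [ 0.00525481 -0.0027775  -0.99998234] x [0.97693692 0.21347984 0.00454076]
```

Run:
```python
from h import *
def z(n,im,x0,y0,w,h,s): 
    c=cv2.resize(im[y0:y0+h,x0:x0+w],None,fx=s,fy=s,interpolation=cv2.INTER_CUBIC)
    for i in range(0,w,10): cv2.putText(c,str(x0+i),(i*s,8),0,.3,(255,0,0)); c[::8,i*s]=(255,0,0)
    for i in range(0,h,10): cv2.putText(c,str(y0+i),(0,i*s+4),0,.3,(255,0,0)); c[i*s,::8]=(255,0,0)
    return c
for n in['scene','side']:
    w=read_camera(n); np.savez(n,**{k:w[k] for k in['color','K','dist_coeffs','R','t']})
a=z('',np.load('scene.npz')['color'],315,205,85,75,7)
save('zs',a)
save('zd',z('',np.load('side.npz')['color'],300,260,85,65,7))
save('z3',z('',np.load('w3.npz')['color'],490,115,150,185,3))
```

```text
(no output)
```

View pics/zs.png

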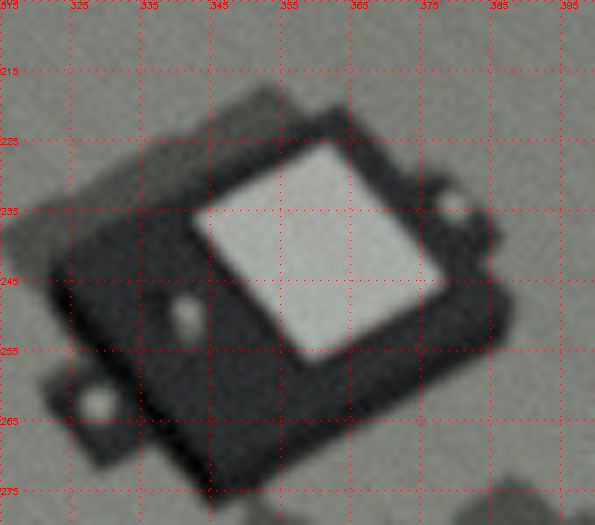

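View pics/zd.png

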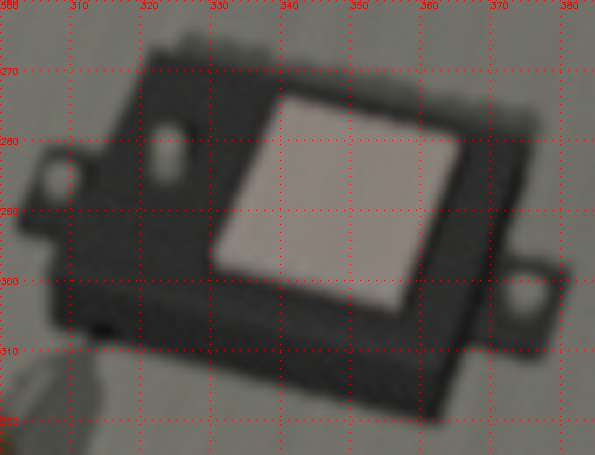

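View pics/z3.png

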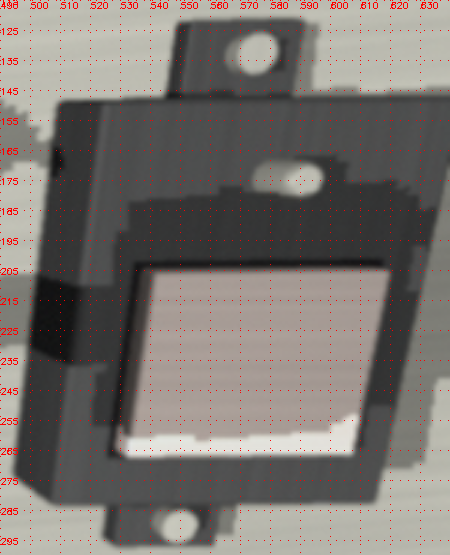

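Run:
```python
from h import *
L=[[12,30,32],[12,-30,32],[-38,-30,32],[-38,30,32],[35,0,38]]
def g(n,x0,y0,s,P): 
    print(n); return fit(dict(np.load(n+'.npz')),L,[[x0+(X+.5)/s-.5,y0+(Y+.5)/s-.5] for X,Y in P],[.52,.06,0])
g('scene',315,205,7,[(313,362),(193,215),(325,143),(445,278),(186,300)])
g('side',300,260,7,[(211,262),(282,95),(460,135),(400,313),(168,128)])
g('w3',490,115,3,[(153,270),(390,270),(355,455),(130,457),(303,178)])
fit(dict(np.load('w2.npz')),L,np.array([[393.5,146.3],[449,150.5],[442,196],[388.5,192.5],[425.5,126.3]])-.38,[.52,.06,0])
```

```text
scene
[ 0.5153  0.0556 -0.0727] yawdeg -4.16 res [[-0.6, -0.9], [-0.1, 0.1], [0.4, -0.2], [0.1, -0.0], [0.1, 1.3]]
side
[ 0.5135  0.0566 -0.0826] yawdeg -4.73 res [[0.5, -1.5], [0.1, 0.5], [-0.2, 0.8], [-0.4, -2.2], [0.0, 1.4]]
w3
[ 0.5133  0.0538 -0.066 ] yawdeg -3.78 res [[0.2, 0.7], [0.1, -0.9], [-0.3, -0.6], [-0.6, 0.0], [0.6, 0.6]]
[ 0.5133  0.0546 -0.0682] yawdeg -3.91 res [[0.6, 0.5], [-0.8, -0.0], [-0.6, -0.3], [0.6, -0.3], [0.1, 0.0]]
```

>>> jog_arm(rows=[{"hand": 0.01, "xyz": [-0.005, 0.03, 0.0], "rotation": [0, 0, -1.5]}, {"hand": 0.01, "xyz": [-0.01, 0.06, 0.0], "rotation": [0, 0, -3]}, {"hand": 0.01, "xyz": [-0.015, 0.09, 0.0], "rotation": [0, 0, -4.5]}, {"hand": 0.01, "xyz": [-0.02, 0.12, 0.0], "rotation": [0, 0, -6]}, {"hand": 0.01, "xyz": [-0.025, 0.15, 0.0], "rotation": [0, 0, -7.5]}, {"hand": 0.01, "xyz": [-0.03, 0.18, 0.0], "rotation": [0, 0, -9]}, {"hand": 0.01, "xyz": [-0.035, 0.21, 0.0], "rotation": [0, 0, -10.5]}, {"hand": 0.01, "xyz": [-0.038, 0.24, 0.0], "rotation": [0, 0, -12]}, {"hand": 0.01, "xyz": [-0.041, 0.27, 0.0], "rotation": [0, 0, -13.5]}, {"hand": 0.01, "xyz": [-0.044, 0.295, 0.0], "rotation": [0, 0, -15]}, {"hand": 0.01, "xyz": [-0.0465, 0.313, -0.01], "rotation": [0, 0, -16.3]}, {"hand": 0.01, "xyz": [-0.0465, 0.313, -0.03], "rotation": [0, 0, -16.3]}, {"hand": 0.01, "xyz": [-0.0465, 0.313, -0.03], "rotation": [0, 0, -16.3]}, {"hand": 0.01, "xyz": [-0.0465, 0.313, -0.03], "rotation": [0, 0, -16.3]}, {"hand": 0.01, "xyz": [-0.0465, 0.313, -0.03], "rotation": [0, 0, -16.3]}])

```text
clock: 12.52
tcp_pos: [0.5165, 0.0546, 0.089]
eef_rot: [3.139, -0.11, -0.003]
force: [0.4, 0.1, -2.4]
opening: 0.0217
```

Run:
```python
from h import *
w=read_camera('wrist'); np.savez('w9',**{k:w[k] for k in['color','K','dist_coeffs','R','t']})
s=get_state(); print(s['clock'],s['tcp_pos'],s['eef_rot'],np.degrees(2*np.arctan2(s['eef_rot'][1],s['eef_rot'][0])),s['force'])
im=w['color'].copy(); save('w9',im)
w=read_camera('scene'); save('zs9',cv2.resize(w['color'][180:330,260:460],None,fx=4,fy=4,interpolation=cv2.INTER_CUBIC))
```

```text
12.5667 [0.51701916 0.05446938 0.08959702] [ 3.13936215e+00 -1.10733366e-01 -5.04210289e-04] -4.040263571868898 [ 0.78629443 -0.43146092 -2.88768505]
```

View pics/w9.png

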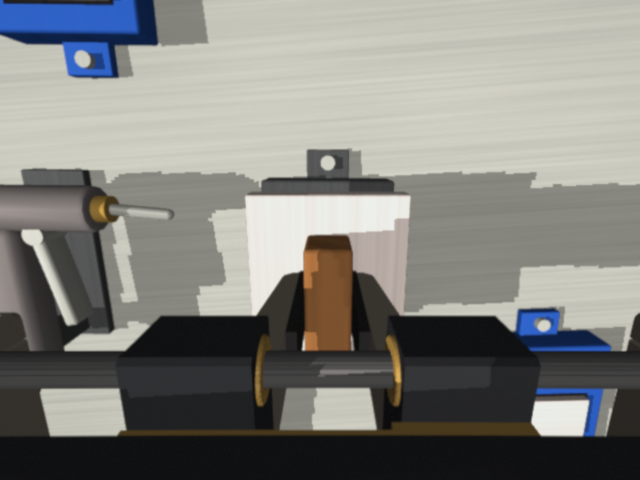

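View pics/zs9.png

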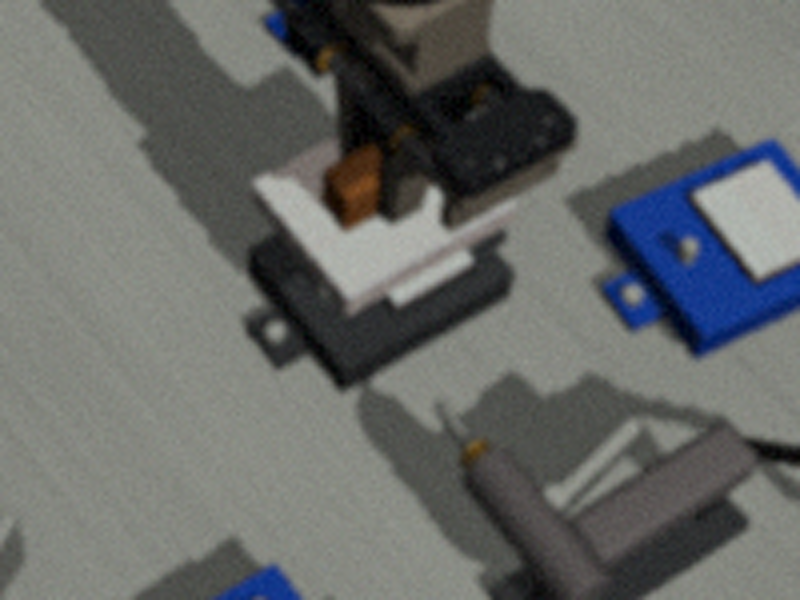

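>>> jog_arm(rows=[{"hand": 0.01, "xyz": [0, 0, -0.015], "rotation": [0, 0, 0]}, {"hand": 0.01, "xyz": [0, 0, -0.025], "rotation": [0, 0, 0]}, {"hand": 0.01, "xyz": [0, 0, -0.029], "rotation": [0, 0, 0]}, {"hand": 0.01, "xyz": [0, 0, -0.031], "rotation": [0, 0, 0]}, {"hand": 0.01, "xyz": [0, 0, -0.033], "rotation": [0, 0, 0]}, {"hand": 0.01, "xyz": [0, 0, -0.034], "rotation": [0, 0, 0]}, {"hand": 0.01, "xyz": [0, 0, -0.035], "rotation": [0, 0, 0]}])

```text
clock: 13.2
tcp_pos: [0.5171, 0.0554, 0.0549]
eef_rot: [-3.14, 0.109, -0.001]
force: [-0.5, 0.3, -2.8]
opening: 0.0213
```

>>> jog_arm(rows=[{"hand": 0.01, "xyz": [0, 0, -0.001], "rotation": [0, 0, 0]}, {"hand": 0.01, "xyz": [0, 0, -0.002], "rotation": [0, 0, 0]}, {"hand": 0.01, "xyz": [0, 0, -0.003], "rotation": [0, 0, 0]}, {"hand": 0.01, "xyz": [0, 0, -0.003], "rotation": [0, 0, 0]}])

```text
clock: 13.53
tcp_pos: [0.5169, 0.0554, 0.0515]
eef_rot: [-3.14, 0.109, -0.0]
force: [-0.4, -0.5, -3.0]
opening: 0.0216
```

>>> jog_arm(rows=[{"hand": 0.01, "xyz": [0, 0, -0.001], "rotation": [0, 0, 0]}, {"hand": 0.01, "xyz": [0, 0, -0.002], "rotation": [0, 0, 0]}, {"hand": 0.01, "xyz": [0, 0, -0.002], "rotation": [0, 0, 0]}, {"hand": 0.01, "xyz": [0, 0, -0.002], "rotation": [0, 0, 0]}])

```text
clock: 13.87
tcp_pos: [0.517, 0.0554, 0.0501]
eef_rot: [3.139, -0.108, 0.0]
force: [-2.2, 0.5, 4.8]
opening: 0.0218
```

>>> jog_arm(rows=[{"hand": 0.01, "xyz": [0, 0, -0.001], "rotation": [0, 0, 0]}, {"hand": 0.01, "xyz": [0, 0, -0.002], "rotation": [0, 0, 0]}, {"hand": 0.01, "xyz": [0, 0, -0.003], "rotation": [0, 0, 0]}, {"hand": 0.01, "xyz": [0, 0, -0.003], "rotation": [0, 0, 0]}], newtons=60)

```text
clock: 14.2
tcp_pos: [0.517, 0.0554, 0.0473]
eef_rot: [3.139, -0.108, 0.0]
force: [-1.8, -1.1, 7.6]
opening: 0.0214
```

>>> jog_arm(rows=[{"hand": 0.01, "xyz": [0, 0, -0.001], "rotation": [0, 0, 0]}, {"hand": 0.01, "xyz": [0, 0, -0.002], "rotation": [0, 0, 0]}, {"hand": 0.01, "xyz": [0, 0, -0.002], "rotation": [0, 0, 0]}, {"hand": 0.01, "xyz": [0, 0, -0.002], "rotation": [0, 0, 0]}])

```text
clock: 14.53
tcp_pos: [0.5171, 0.0554, 0.0456]
eef_rot: [3.139, -0.108, 0.001]
force: [-4.7, -1.7, 10.6]
opening: 0.0219
```

>>> jog_arm(rows=[{"hand": 0.01, "xyz": [0, 0, -0.001], "rotation": [0, 0, 0]}, {"hand": 0.01, "xyz": [0, 0, -0.002], "rotation": [0, 0, 0]}, {"hand": 0.01, "xyz": [0, 0, -0.002], "rotation": [0, 0, 0]}, {"hand": 0.01, "xyz": [0, 0, -0.002], "rotation": [0, 0, 0]}])

```text
clock: 14.87
tcp_pos: [0.517, 0.0554, 0.0454]
eef_rot: [3.138, -0.109, 0.001]
force: [-9.5, -2.4, 27.6]
opening: 0.0216
```

>>> jog_arm(rows=[{"hand": 0.01, "xyz": [0, 0, -0.001], "rotation": [0, 0, 0]}, {"hand": 0.01, "xyz": [0, 0, -0.001], "rotation": [0, 0, 0]}, {"hand": 0.01, "xyz": [0, 0, -0.001], "rotation": [0, 0, 0]}])

```text
clock: 15.12
tcp_pos: [0.5171, 0.0553, 0.0454]
eef_rot: [3.138, -0.109, 0.001]
force: [-13.0, -2.8, 36.8]
opening: 0.0212
```

>>> jog_arm(rows=[{"hand": 0.01, "xyz": [-0.001, 0, 0], "rotation": [0, 0, 0]}, {"hand": 0.01, "xyz": [-0.001, 0, 0], "rotation": [0, 0, 0]}, {"hand": 0.01, "xyz": [-0.001, 0, 0], "rotation": [0, 0, 0]}])

```text
clock: 15.37
tcp_pos: [0.517, 0.0553, 0.0454]
eef_rot: [3.138, -0.109, 0.004]
force: [-9.8, -2.8, 34.6]
opening: 0.0213
```

Run:
```python
from h import *
for n,b in(('scene',(180,330,260,460)),('side',(210,360,250,450))):
    w=read_camera(n); save(n+'10',cv2.resize(w['color'][b[0]:b[1],b[2]:b[3]],None,fx=4,fy=4,interpolation=cv2.INTER_CUBIC))
w=read_camera('wrist'); save('w10',w['color'])
s=get_state(); print(s['clock'],s['tcp_pos'],s['force'],s['moment'])
```

```text
15.5167 [0.51707243 0.05535365 0.04538396] [-9.07026675 -2.87720696 34.05070291] [-0.28803065  2.42423628  0.01085283]
```

View pics/scene10.png

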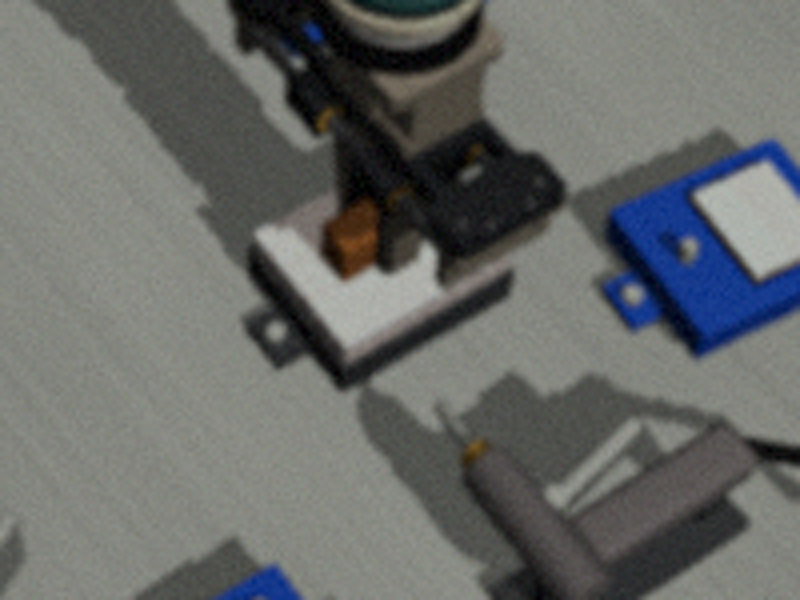

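View pics/side10.png

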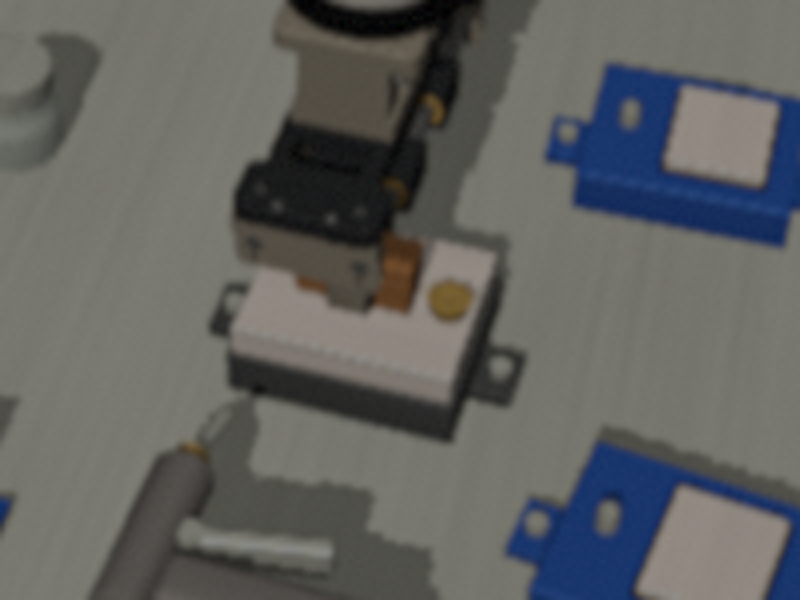

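View pics/w10.png

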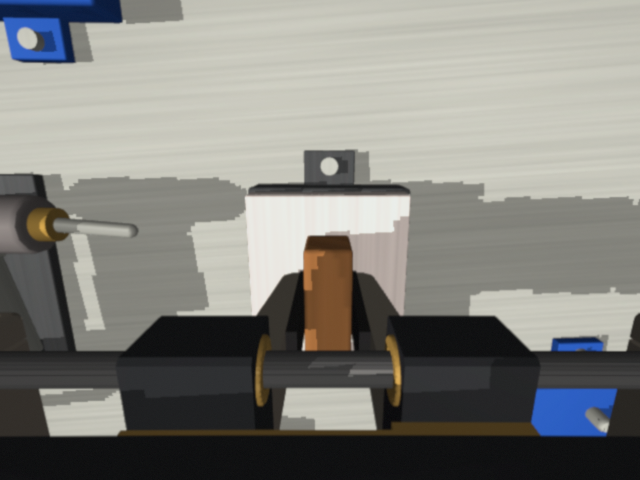

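```bash
python3 -c "
from station import *
print(hand_in())"
```

```text
the job is handed in; nothing more can be done
None
```

The job is handed in at about 15.5 s. The air gun was squeezed and released, and the cover is on the mould, still gripped and pressed closed.

- **Air gun:** The pinch stopped at 37.4 mm and did not close further at a higher grip force, against 38 mm stated for fully squeezed. After release, the wrist picture showed the trigger back out from the handle.
- **Cover:** I gripped it by the bar and turned it about 16° so the funnel sits away from the pin end. It met no resistance until it touched the sprung pad, so the pin went into the bore.
- **Closing:** I pressed until the tool stopped at z = 0.0454 m; closed was worked out as 0.0455 m. The force then rose sharply, and at hand-in it was pushing down with about 34 N, with a grip of 60 N commanded.
- **Final check:** The scene, side and wrist pictures showed no gap between the halves, the edges lined up, and the funnel at the end away from the pin.
- **Bystanders:** I never moved near the jar, dish or doming block, but I took no last picture specifically to check them.

**Disagreements:** A sideways force of about 9 N towards -x remained at the end, after I had moved 1 mm to ease it. The four views placed the mould up to about 3 mm and 1° apart, which was within the chamfer's slack.

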